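# Load a stone slab into the bench scanner

### The job

Slide the stone slab square and flush into the inner corner of the scanner's blue L-fence, touching both fences along their length, and push it and the fence together into the slot until the slab has pushed the hidden depth feeler fully in and comes up against this firm stop. Slide the slab on the bed without lifting it, press gently because its sawn edges chip (never more than about 35 N), and leave the other things on and around the scanner where they are.

Things in the scene. Friction and masses are not known exactly. Their poses are not given: they have to be found in the camera images.
- scanner: benchtop slab scanner, fixed: dark bed, top 30 mm above the bench, and white measuring head. Origin on the bench, z up. In its frame (mm) the bed spans x -130 to 150, y -210 to 130; the head stands at y 130 to 500, 215 tall, with a slot (x -100 to 120, 85 high above the bed) open towards -y. The carriage slides along +y into the slot.
- carriage (a joint): sliding blue L-shaped fence on the bed, in m: grows as it slides along the scanner +y into the slot; 0 fully out. A stiff slide (about 6 N of friction) that stays where it is left. It has 120 mm of travel and does not reach its own end in this job: the feeler in the slot sets the depth.
- feeler (a joint): depth feeler hidden inside the slot, in m: a red-tipped rod that the slab itself (not the fence, which passes below it) pushes in along +y; 0 untouched, 0.010 fully in, where it is a firm stop. It moves very easily (under 1 N) and stays where pushed. Its depth differs each time and cannot be seen: the slab +y face ends 145 to 180 mm along y in the scanner frame.
- corner (a point): inner corner of the blue L-fence at bed height, moving with the carriage; axes as the scanner. Side fence: face in its plane x = 0, running 200 mm towards -y; end fence: face in its plane y = 0, running 164 mm towards -x. Fences 18 mm tall, 14 mm thick. The slab belongs on the -x, -y side. With the carriage at 0 the corner is at (70, 90, 30) mm in the scanner frame.
- slab: tan sawn stone slab with darker brown veins, 90 (x) x 110 (y) x 30 (z) mm, about 0.7 kg, too wide to grip, lying flat on the bed. Origin at the centre of its underside. Its +x face belongs against the side fence, its +y face against the end fence.
- puck: bystander: white round calibration puck, 52 mm across, 20 mm tall, lying on the scanner bed outside the blue side fence. Origin at the centre of its underside.
- wash_bottle: bystander: white plastic bottle with red cap, 64 mm across, about 170 mm tall. Origin at the centre of its underside.
- amber_jar: bystander: amber glass jar with black lid, 60 mm across, 85 mm tall. Origin at the centre of its underside.
- beaker: bystander: glass beaker, 70 mm across, 90 mm tall. Origin at the centre of its underside.
- half_core: bystander: grey split drill core, 140 x 44 x 22 mm, long along its x. Origin at the centre of its underside.
- dust_brush: bystander: dust brush lying flat, long along its x.

How it is judged:
By the outcome, as a careful person would: the job done as asked, in the order asked, and still so for the second after the job is handed in, with the robot touching nothing.
It also fails if it takes over 69 s, if anything falls off the work surface, if the arm or the gripper's body presses on something with over 40 N, if the wrist force passes 120 N, or if a joint passes its speed limit or range.

### The arm

A 6-joint arm with a two-finger parallel gripper is mounted at the origin on the work surface. World frame = base frame: x ahead of the robot, y to its left, z up, the work surface at z = 0. Lengths are in mm, angles in rad, forces in N, time in s.
With the tool pointing down it reaches from about 425 to 950 mm from the base axis. Payload 3.5 kg.
Tool frame: the origin (TCP) lies midway between the tips of the shut fingers; the grasp point (between the pads) lies 19 mm behind it; z points along the fingers, y is the line along which they close (so a half turn about z gives the same grasp; the last joint's range is limited). The gripper opens to 85 mm and grips with 20 to 120 N. Pads are 22 mm wide; open, the fingers measure 114 mm over their backs; the gripper's body (76 mm by 85 mm) begins 54 mm behind the grasp point. The pads swing forward as they close: fully open they stand 13 mm farther back than shut.
Start: joints at [-1.48, 0.286, 1.577, -0, 1.279, -0.15], TCP at [160.999, -655.504, 231.325] pointing down, gripper open.
Joint ranges: [-2.77, 2.77], [-0.9, 2.22], [0.21, 2.48], [-1.53, 4.67], [0.24, 2.81], [-2.84, 2.84]. Speed limits (rad/s): [2.79, 2.79, 3.14, 3.14, 3.14, 3.14].

### API

Orientations are given as a rotation vector (axis times angle).
In Python, from station import monitor, vision, job gives the robot as it stands.
- The arm moves only by the shell command python3 -m crank 'ROWS' [OPENING] [FORCE]. ROWS is a JSON object of lists of equal length, an entry for each row: "linear": the shift along the tool's x, y, z each as a share of 300 mm, from -1 to 1, a list of three; "angular": the turn, a rotation vector about the tool's x, y, z each as a share of 30 degrees, from -1 to 1, a list of three. A call has 1 to 20 rows; each row is the pose to reach, as a shift and turn from the pose commanded when the call began, along the tool's axes at that moment; what a row does not reach only later rows make up. A row lasts 1/10 s, in which the tool goes at most 50 mm and 8.59 degrees, less where a joint would pass 70% of its speed; a pose out of reach is approached as far as the arm can. A call with a number of a shift or a turn outside -1 to 1 is refused whole. A call with a gripper value outside its range is refused whole. OPENING is the opening, from 0 (shut) to 1 (fully open), set as the call begins (- or left out, the last holds). The fingers move at their own pace and stop on an object; FORCE is the grip in N (left out, the last holds). Time passes only in rows, so rows that repeat a pose let the fingers close. It gives the time, the measured TCP pose, the force, the opening and the grip force at its end, in the units of the state.
- monitor.state(): the state, without advancing time (a new reading comes with each control period).
- vision.get_image(name): name is "scene" or "top" or "wrist"; returns (picture, depth): 480x640x3 uint8, red, green, blue; 480x640 float32, mm along the optical axis (not along the pixel's ray), 0 where there is no reading.
- vision.calibration(name): a dict with "fx", "fy", "cx", "cy" (pixels), "pose" (4x4, takes a point from camera to world coordinates). Camera axes: x right, y down, z forward; pixel columns grow to the right and rows downward; lengths in mm; the calibration is good to about 2 mm. A picture is of the moment at which its call begins: read the wrist's pose just before it. calibration takes no time and is no camera call; for the wrist camera it gives the pose at the moment of the call.
- job.hand_in(): hands the job in; it is judged then, once.
The state is a dict: "time": time; "joint_pos": joint angles; "dq": joint speeds; "effort": joint torques, N m; "tcp_pos": TCP position; "ee_rot": TCP orientation; "wrist_force": force on the tool from outside, world axes, zero at the start; "torque": the same for the moment, N m; "width": finger opening in mm; "finger_force": force on a finger pad.
Only numpy, scipy, OpenCV 4.12 (cv2) and the standard library are available. Lean on these libraries where they do the work, as an engineer would, in place of code of your own. Each camera call takes 0.05 s, during which the arm holds its last target. There are 200 camera calls.

## Working session

There is one attempt and no reset: what is moved stays moved. The work goes in short steps, Python scripts to look and compute and a shell command to move; the robot and the scene stay as the last step left them, time stands still between calls to the robot, and variables do not carry over. Pictures are saved under pics/ and viewed, at most 10 in all, crops included, and the job is handed in when it is done.

```bash
ls; mkdir -p pics
python3 - <<'E'
from station import monitor, vision, job
import cv2,numpy as np
s=monitor.state();print(s)
for n in("top","scene"):
    im,d=vision.get_image(n);cv2.imwrite(f"pics/{n}0.png",im[:,:,::-1]);np.savez(f"{n}0.npz",im=im,d=d,**vision.calibration(n))
    print(vision.calibration(n))
E
```

```text
pics
{'time': 0.0, 'joint_pos': array([-1.48000051e+00,  2.87194707e-01,  1.57817205e+00, -4.54010430e-05,
        1.27856116e+00, -1.50011934e-01]), 'dq': array([-9.53649412e-04,  9.85892415e-04,  1.24262613e-03,  1.58846237e-04,
       -7.16194805e-04,  8.13365063e-05]), 'effort': array([-7.85744487e-04, -4.05983841e+01, -2.92622870e+01, -9.78756907e-05,
        5.98714192e-03, -8.72586952e-06]), 'tcp_pos': array([ 160.92975365, -654.86900337,  229.93047096]), 'ee_rot': array([-3.11652707e+00, -3.77086584e-01, -4.03251733e-05]), 'wrist_force': array([-0.88368958,  0.2118338 ,  0.73597688]), 'torque': array([ 0.02122945,  0.0476881 , -0.01244969]), 'finger_force': 0.0, 'width': 85.54997787322469}
{'fx': 584.9104598046598, 'fy': 584.9104598046598, 'cx': 313.4715251217438, 'cy': 234.00140878492468, 'pose': array([[ 2.85911601e-02, -9.96301613e-01,  8.10286523e-02,
         4.49460430e+02],
       [-9.99579133e-01, -2.88948530e-02, -2.57762585e-03,
        -1.27235804e+02],
       [ 4.90940378e-03, -8.09208527e-02, -9.96708439e-01,
         1.23344702e+03],
       [ 0.00000000e+00,  0.00000000e+00,  0.00000000e+00,
         1.00000000e+00]])}
{'fx': 557.1332557696358, 'fy': 557.1332557696358, 'cx': 325.8040542517746, 'cy': 239.61021306263316, 'pose': array([[ 6.79981318e-01,  4.44621735e-01, -5.83041096e-01,
         1.16853113e+03],
       [ 7.33226334e-01, -4.10017903e-01,  5.42461484e-01,
        -7.10290710e+02],
       [ 2.13287848e-03, -7.96364760e-01, -6.04812880e-01,
         7.04199460e+02],
       [ 0.00000000e+00,  0.00000000e+00,  0.00000000e+00,
         1.00000000e+00]])}
```

View pics/top0.png

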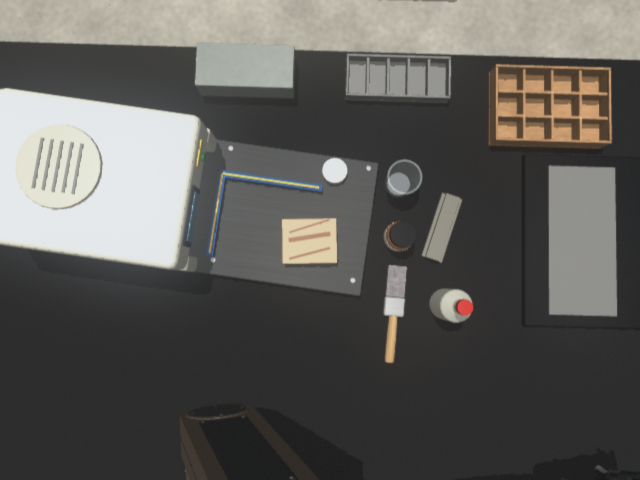

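View pics/scene0.png

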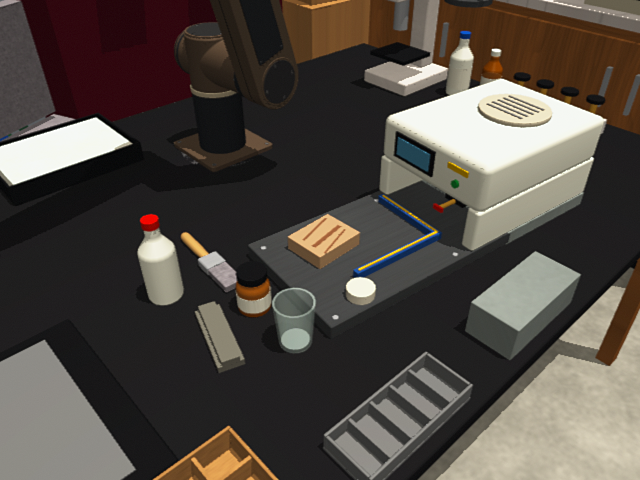

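The top view shows the slab at about (309,241), the blue fence corner at (224,175), the puck at (335,171) and the bed screws at (231,148), (369,168), (352,280) and (213,260). The scene view shows the feeler's red tip at about (437,208). Next I'll measure these.

```bash
cat > h.py <<'E'
import numpy as np,cv2
def cast(uv,z,c):
    uv=np.atleast_2d(uv).astype(float);P=c['pose']
    r=np.c_[(uv[:,0]-c['cx'])/c['fx'],(uv[:,1]-c['cy'])/c['fy'],np.ones(len(uv))]@P[:3,:3].T
    return P[:3,3]+r*((z-P[2,3])/r[:,2])[:,None]
def masks(im):
    h=cv2.cvtColor(im,cv2.COLOR_RGB2HSV)
    return dict(slab=cv2.inRange(h,(5,50,120),(22,200,255)),blue=cv2.inRange(h,(100,120,50),(125,255,255)),
      yel=cv2.inRange(h,(22,90,100),(34,255,255)),red=cv2.inRange(h,(0,180,80),(5,255,255))|cv2.inRange(h,(174,180,80),(180,255,255)),white=cv2.inRange(h,(0,0,150),(180,70,255)))
E
python3 - <<'E'
from h import *
c=np.load('top0.npz');m=masks(c['im']);d=c['d']
def blobs(k,lo,box=None,z=0):
    for q in cv2.findContours(m[k],cv2.RETR_EXTERNAL,cv2.CHAIN_APPROX_NONE)[0]:
        if cv2.contourArea(q)<lo: continue
        x,y,w,h=cv2.boundingRect(q)
        if box and not(box[0]<=x and x+w<=box[2] and box[1]<=y and y+h<=box[3]):continue
        p=cast(q[:,0],z,c)[:,:2].astype(np.float32);r=cv2.minAreaRect(p)
        print(k,(x,y,w,h),r, 'z',np.median(d[y:y+h,x:x+w]))
B=(200,130,390,300)
blobs('slab',300,B,60);blobs('yel',10,B,48);blobs('white',1,B,30)
E
python3 - <<'E'
from h import *
c=np.load('scene0.npz');m=masks(c['im']);d=c['d']
for q in cv2.findContours(m['red'],cv2.RETR_EXTERNAL,cv2.CHAIN_APPROX_NONE)[0]:
    x,y,w,h=cv2.boundingRect(q)
    if w*h<6: continue
    u,v=x+w/2,y+h/2;Z=d[int(v),int(u)];P=c['pose']
    print((x,y,w,h),Z,P[:3,:3]@(Z*np.array([(u-c['cx'])/c['fx'],(v-c['cy'])/c['fy'],1]))+P[:3,3])
E
```

```text
slab (282, 218, 55, 46) ((531.6395263671875, -121.6417236328125), (90.72419738769531, 108.90580749511719), 1.6472514867782593) z 1175.5579
yel (215, 198, 4, 17) ((597.3956909179688, 69.0442123413086), (3.356966257095337, 33.35264587402344), 83.00650787353516) z 1192.9706
yel (220, 173, 99, 15) ((654.0097045898438, -36.57422637939453), (201.3111114501953, 15.066652297973633), 87.33711242675781) z 1210.4152
white (350, 278, 5, 5) ((454.9352722167969, -212.08358764648438), (8.182241439819336, 8.22160530090332), 1.6380068063735962) z 1199.2582
white (212, 258, 3, 4) ((488.7251281738281, 74.5592041015625), (6.164889812469482, 4.106464862823486), 2.4261603355407715) z 1200.227
white (282, 218, 55, 46) ((533.7528686523438, -121.63397216796875), (93.058837890625, 111.58738708496094), 1.8877849578857422) z 1175.5579
white (366, 166, 5, 5) ((689.0947875976562, -240.52731323242188), (8.898576736450195, 7.449591636657715), 46.109825134277344) z 1218.044
white (322, 158, 25, 25) ((682.2885131835938, -169.28961181640625), (50.61161804199219, 50.058563232421875), 1.686531662940979) z 1198.2778
white (228, 146, 5, 5) ((722.8482055664062, 48.489566802978516), (9.016585350036621, 7.397345066070557), 46.5543327331543) z 1219.8613
(140, 214, 19, 17) 919.55566 [ 421.96678005 -413.25110843  169.90954164]
(433, 203, 10, 10) 1158.999 [622.25719319 116.5188961   56.08743091]
```

Run:
```python
from h import *
c=np.load('top0.npz');im=c['im']
m=masks(im);b=((m['blue']|m['yel'])>0)
b[:, :205]=0;b[:,330:]=0;b[:130]=0;b[270:]=0
v,u=np.nonzero(b)
w=cast(np.c_[u,v],48,c)[:,:2]
a=np.deg2rad(-6.8);X=np.array([np.cos(a),np.sin(a)]);Y=np.array([-X[1],X[0]]);o=np.array([583.8,-41.5])
s=np.c_[(w-o)@X,(w-o)@Y]
side=s[(s[:,1]<70)&(s[:,0]>50)];end=s[(s[:,0]<50)&(s[:,1]>70)]
for q,k in((side,0),(end,1)):
    t,n=q[:,1-k],q[:,k]
    print('n',np.percentile(n,[1,50,99]),'t',t.min(),t.max(),'slope deg',np.rad2deg(np.polyfit(t,n,1)[0]))
cv2.imwrite('pics/crop.png',cv2.resize(im[130:310,195:385,::-1],None,fx=4,fy=3.3,interpolation=cv2.INTER_CUBIC)[:600,:800])
```

```text
n [61.67190745 67.56525268 74.25267434] t -94.65359967543903 69.6517833994874 slope deg -0.5057463572282495
n [104.15193091 106.59562035 113.01599987] t -99.6482141747424 49.149053668987094 slope deg 0.2783157519344539
```

View pics/crop.png

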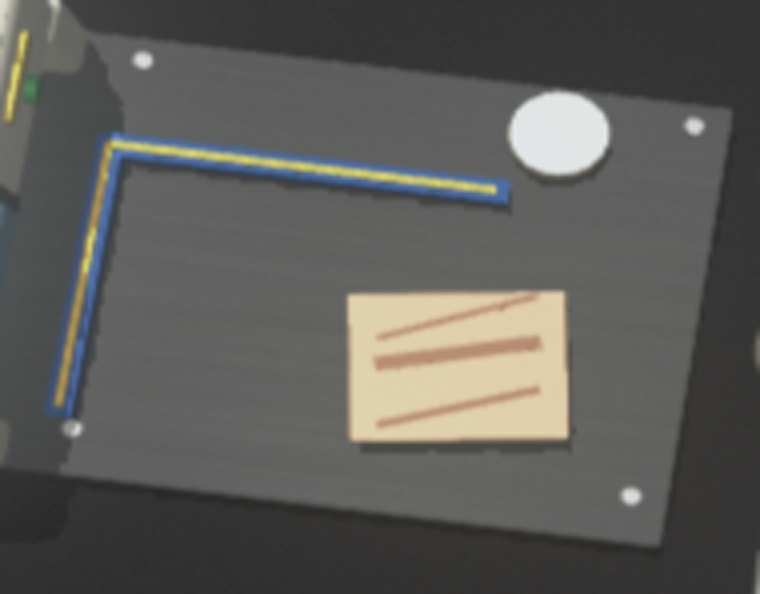

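The crop shows the fence corner at about (110,145) in crop pixels, and the slab is turned about 8° relative to the fence. In world coordinates, the corner is near (656,50), the scanner yaw is about -6.4°, and the slab centre is (531.6,-121.6) with yaw +1.6°. These agree with the sizes given. I'll bring the tool to the slab's -x side with both fingers apart so they act as a two-point pusher.

```bash
python3 -m crank '{"linear":[[0.687,-0.762,0],[0.687,-0.762,0],[0.687,-0.762,0],[0.687,-0.762,0],[0.687,-0.762,0],[0.687,-0.762,0],[0.687,-0.762,0],[0.687,-0.762,0],[0.687,-0.762,0],[0.687,-0.762,0]],"angular":[[0,0,0.673],[0,0,0.673],[0,0,0.673],[0,0,0.673],[0,0,0.673],[0,0,0.673],[0,0,0.673],[0,0,0.673],[0,0,0.673],[0,0,0.673]]}' 0.6 20
cat >> h.py <<'E'
YAW=np.deg2rad(-6.4);CX=np.array([np.cos(YAW),np.sin(YAW)]);CY=np.array([-CX[1],CX[0]]);C0=np.array([656.,50.])
def tocorner(w): w=np.atleast_2d(w)[:,:2]-C0; return np.c_[w@CX,w@CY]
def goto(x,y,z):
    "shares in tool axes to corner-frame x,y, world z"
    from station import monitor
    from scipy.spatial.transform import Rotation as R
    s=monitor.state();r=R.from_rotvec(s['ee_rot']).as_matrix()
    t=np.r_[C0+x*CX+y*CY,z]
    print('tcp',s['tcp_pos'].round(1),'corner',tocorner(s['tcp_pos']).round(1),'yaw',np.rad2deg(np.arctan2(r[1,0],r[0,0])).round(2),'tilt',r[2,2].round(4),'F',s['wrist_force'].round(1),'w',round(s['width'],1),'t',round(s['time'],1))
    print('shares',(r.T@(t-s['tcp_pos'])/300).round(4))
E
python3 -c "
from h import *
goto(-184,-184.6,200)"
```

```text
time: 1.1
tcp_pos: [306.0, -385.6, 231.3]
ee_rot: [3.136, -0.178, -0.0]
wrist_force: [-0.3, 0.3, 0.2]
width: 51.2
finger_force: 0.0
tcp [ 306.  -385.6  231.3] corner [[-299.2 -471.9]] yaw -6.49 tilt -1.0 F [-0.3  0.3  0.2] w 51.2 t 1.1
shares [ 0.3826 -0.9582  0.1039]
```

```bash
python3 -m crank '{"linear":[[0.383,-0.958,0.1],[0.383,-0.958,0.1],[0.383,-0.958,0.1],[0.383,-0.958,0.1],[0.383,-0.958,0.1],[0.383,-0.958,0.1],[0.383,-0.958,0.1],[0.383,-0.958,0.1],[0.383,-0.958,0.1],[0.383,-0.958,0.1]],"angular":[[0,0,0],[0,0,0],[0,0,0],[0,0,0],[0,0,0],[0,0,0],[0,0,0],[0,0,0],[0,0,0],[0,0,0]]}'
python3 - <<'E'
from h import *
from station import vision
goto(-184,-184.6,41)
c=vision.calibration('wrist');im,d=vision.get_image('wrist');np.savez('w1.npz',im=im,d=d,**c)
cv2.imwrite('pics/w1.png',im[:,:,::-1])
print(c)
E
```

```text
time: 2.1
tcp_pos: [452.5, -113.4, 201.5]
ee_rot: [3.136, -0.18, 0.0]
wrist_force: [0.0, -0.2, -0.6]
width: 51.5
finger_force: 0.0
tcp [ 452.5 -113.4  201.5] corner [[-184. -185.]] yaw -6.55 tilt -1.0 F [ 0.  -0.2 -0.6] w 51.5 t 2.1
shares [-1.00e-04 -1.70e-03  5.35e-01]
{'fx': 344.5930050394213, 'fy': 344.5930050394213, 'cx': 321.798265842078, 'cy': 242.97416798278857, 'pose': array([[-1.13290401e-01, -9.57426971e-01, -2.65516254e-01,
         5.20173997e+02],
       [-9.93561534e-01,  1.09404935e-01,  2.94285164e-02,
        -1.21289956e+02],
       [ 8.73133086e-04,  2.67140705e-01, -9.63657139e-01,
         3.44956745e+02],
       [ 0.00000000e+00,  0.00000000e+00,  0.00000000e+00,
         1.00000000e+00]])}
```

View pics/w1.png

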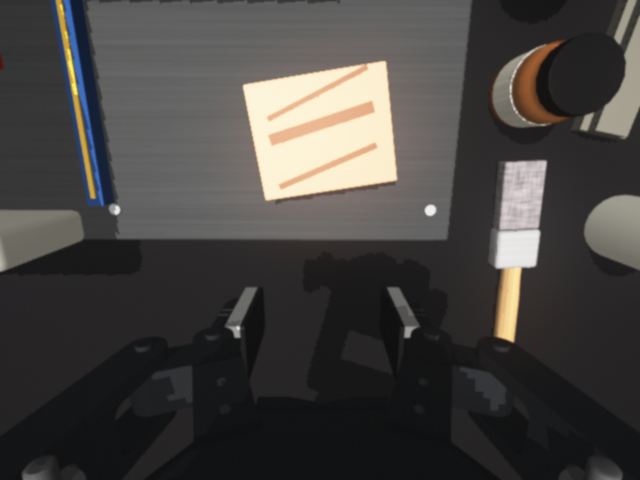

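The wrist view shows the slab with corners at about (244,84), (386,62), (397,181) and (267,200). The end fence is at (55–100, 0–205) and the open fingers are clear below. I'll cross-check the numbers.

Run:
```python
from h import *
c=np.load('w1.npz');im=c['im']
h=cv2.cvtColor(im,cv2.COLOR_RGB2HSV)
m=cv2.inRange(h,(5,20,170),(24,200,255));m[:, :200]=0;m[:,420:]=0;m[260:]=0
q=max(cv2.findContours(m,cv2.RETR_EXTERNAL,cv2.CHAIN_APPROX_NONE)[0],key=cv2.contourArea)
r=cv2.minAreaRect(cast(q[:,0],60,c)[:,:2].astype(np.float32));print(r,tocorner(r[0]),tocorner(cv2.boxPoints(r)))
k=masks(im);b=k['blue'];b[:,130:]=0;b[210:]=0
v,u=np.nonzero(b)
p=[]
for row in range(5,200,10):
    uu=np.nonzero(b[row,:130])[0]
    if len(uu): p.append([(uu.max()),row])
w=tocorner(cast(p,48,c));print('blue right edge',w[:, 1].round(1),np.polyfit(w[:,0],w[:,1],1)); print('end fence -x end',tocorner(cast([[95,205]],48,c)))
print(tocorner(cast([[114,210],[430,210]],30,c)),'bed edge',tocorner(cast([[120,240],[448,240]],30,c)))
```

```text
((530.3764038085938, -123.02787780761719), (90.28527069091797, 110.41096496582031), 2.2423012256622314) [[-105.553467   -185.95268221]] [[-158.47902905 -138.15739371]
 [-141.88803637 -247.31471437]
 [ -52.62793444 -233.7479817 ]
 [ -69.21892796 -124.59065346]]
blue right edge [ 1.6 -5.4 -5.7 -5.2 -2.4 -5.  -5.3 -5.6 -5.1 -5.3 -4.8 -5.1 -4.6 -4.9
 -4.4 -4.6 -4.9 -4.4 -4.7 -4.1] [ 0.00776157 -3.88089757]
end fence -x end [[-163.62418982   11.15655575]]
[[-171.20026276    6.35841373]
 [-171.7804128  -285.53701955]] bed edge [[-199.88252792    5.3575119 ]
 [-200.52392632 -304.93486345]]
```

Both views agree: the slab is at corner-frame (-105.5,-186), and the bed edge is at -200 as specified. I'll lower the tool and start the sideways push.

```bash
python3 -m crank '{"linear":[[0,0,0.15],[0,0,0.3],[0,0,0.42],[0,0,0.5],[0,0,0.535],[0,0,0.535],[0,0,0.535]],"angular":[[0,0,0],[0,0,0],[0,0,0],[0,0,0],[0,0,0],[0,0,0],[0,0,0]]}'
python3 -c "
from h import *
goto(-101,-184.6,41)"
python3 -m crank '{"linear":[[0.02,0,0],[0.04,0,0],[0.06,0,0],[0.08,0,0],[0.1,0,0],[0.12,0,0],[0.14,0,0],[0.16,0,0],[0.18,0,0],[0.2,0,0],[0.2,0,0],[0.2,0,0]],"angular":[[0,0,0],[0,0,0],[0,0,0],[0,0,0],[0,0,0],[0,0,0],[0,0,0],[0,0,0],[0,0,0],[0,0,0],[0,0,0],[0,0,0]]}'
python3 - <<'E'
from h import *
from station import vision
goto(-101,-184.6,41)
im,d=vision.get_image('top');cv2.imwrite('pics/t2.png',im[:,:,::-1])
c=vision.calibration('top')
h=cv2.cvtColor(im,cv2.COLOR_RGB2HSV)
m=masks(im)['slab'];m[:, :210]=0;m[:,380:]=0;m[300:]=0;m[:130]=0
q=max(cv2.findContours(m,cv2.RETR_EXTERNAL,cv2.CHAIN_APPROX_NONE)[0],key=cv2.contourArea)
r=cv2.minAreaRect(cast(q[:,0],60,c)[:,:2].astype(np.float32));print(r,tocorner(r[0]),tocorner(cv2.boxPoints(r)))
E
```

```text
time: 2.85
tcp_pos: [453.7, -112.6, 42.1]
ee_rot: [3.136, -0.177, 0.003]
wrist_force: [0.8, -0.7, 0.6]
width: 50.9
finger_force: 0.0
tcp [ 453.7 -112.6   42.1] corner [[-182.9 -184.1]] yaw -6.45 tilt -1.0 F [ 0.8 -0.7  0.6] w 50.9 t 2.9
shares [0.2729 0.0014 0.0042]
time: 4.05
tcp_pos: [513.7, -118.6, 41.4]
ee_rot: [3.136, -0.175, 0.004]
wrist_force: [0.4, 0.5, -0.3]
width: 51.2
finger_force: 0.0
tcp [ 513.7 -118.6   41.4] corner [[-122.6 -183.5]] yaw -6.39 tilt -1.0 F [ 0.4  0.5 -0.3] w 51.2 t 4.0
shares [0.0721 0.0038 0.0015]
((573.3219604492188, -130.42039489746094), (109.72779846191406, 85.69708251953125), 83.33165740966797) [[ -62.05151456 -188.5120332 ]] [[-105.15652985 -243.17465495]
 [ -19.46041642 -243.57601118]
 [ -18.94649927 -133.84941145]
 [-104.64261269 -133.44805522]]
```

The slab is now square (yaw -6.7°), with about 19 mm left to the side fence. I'll close in gently.

```bash
python3 -m crank '{"linear":[[0.01,0,0],[0.02,0,0],[0.03,0,0],[0.04,0,0],[0.05,0,0],[0.05,0,0]],"angular":[[0,0,0],[0,0,0],[0,0,0],[0,0,0],[0,0,0],[0,0,0]]}'
python3 -m crank '{"linear":[[0.003,0,0],[0.003,0,0]],"angular":[[0,0,0],[0,0,0]]}' | grep -E "tcp|wrist"
python3 -m crank '{"linear":[[0.003,0,0],[0.003,0,0]],"angular":[[0,0,0],[0,0,0]]}' | grep -E "tcp|wrist"
python3 -m crank '{"linear":[[0.003,0,0],[0.003,0,0]],"angular":[[0,0,0],[0,0,0]]}' | grep -E "tcp|wrist"
```

```text
time: 4.7
tcp_pos: [528.1, -120.0, 40.9]
ee_rot: [3.136, -0.175, 0.002]
wrist_force: [-0.9, 0.3, -0.4]
width: 50.8
finger_force: 0.6
tcp_pos: [528.3, -120.0, 40.8]
wrist_force: [-3.4, -0.2, 1.2]
tcp_pos: [529.1, -120.1, 40.7]
wrist_force: [-2.2, 1.0, 0.7]
tcp_pos: [530.1, -120.2, 40.7]
wrist_force: [-3.4, 0.5, 1.0]
```

```bash
for i in 1 ; do python3 -m crank '{"linear":[[0.003,0,0],[0.003,0,0]],"angular":[[0,0,0],[0,0,0]]}' | grep -E "tcp|wrist"; done
python3 -m crank '{"linear":[[0.003,0,0],[0.003,0,0]],"angular":[[0,0,0],[0,0,0]]}' | grep -E "tcp|wrist"
python3 -m crank '{"linear":[[0.003,0,0],[0.003,0,0]],"angular":[[0,0,0],[0,0,0]]}' | grep -E "tcp|wrist"
```

```text
tcp_pos: [531.0, -120.3, 40.7]
wrist_force: [-2.5, 0.7, 0.3]
tcp_pos: [531.9, -120.4, 40.7]
wrist_force: [-2.4, 1.3, -0.8]
tcp_pos: [532.8, -120.5, 40.7]
wrist_force: [-1.8, 0.1, -1.2]
```

```bash
python3 -m crank '{"linear":[[0.003,0,0],[0.003,0,0]],"angular":[[0,0,0],[0,0,0]]}' | grep -E "tcp|wrist"
```

```text
tcp_pos: [533.8, -120.6, 40.8]
wrist_force: [-2.2, 0.4, -1.0]
```

```bash
python3 -m crank '{"linear":[[0.003,0,0],[0.003,0,0]],"angular":[[0,0,0],[0,0,0]]}' | grep -E "tcp|wrist"
python3 -m crank '{"linear":[[0.003,0,0],[0.003,0,0]],"angular":[[0,0,0],[0,0,0]]}' | grep -E "tcp|wrist"
python3 -m crank '{"linear":[[0.003,0,0],[0.003,0,0]],"angular":[[0,0,0],[0,0,0]]}' | grep -E "tcp|wrist"
```

```text
tcp_pos: [534.0, -120.6, 40.7]
wrist_force: [-4.3, 0.9, 1.9]
tcp_pos: [534.0, -120.6, 40.7]
wrist_force: [-7.6, 0.5, 4.8]
tcp_pos: [534.0, -120.5, 40.6]
wrist_force: [-10.8, 0.8, 6.0]
```

The slab touched the side fence at tcp x = 534, and the stiffness is soft at about 3 N/mm. I'll back off, rise, and turn 90° for the push along +y.

```bash
python3 -m crank '{"linear":[[-0.03,0,0],[-0.1,0,0],[-0.1,0,-0.1],[-0.1,0,-0.2],[-0.1,0,-0.33],[-0.1,0,-0.33]],"angular":[[0,0,0],[0,0,0],[0,0,0],[0,0,0],[0,0,-0.3],[0,0,-1]]}' | grep tcp
python3 -m crank '{"linear":[[0,0,0],[0,0,0],[0,0,0],[0,0,0],[0,0,0]],"angular":[[0,0,-1],[0,0,-1],[0,0,-1],[0,0,-1],[0,0,-1]]}' |grep tcp
python3 - <<'E'
from h import *
from station import vision
goto(-43,-268,141)
im,d=vision.get_image('top');cv2.imwrite('pics/t3.png',im[:,:,::-1])
c=vision.calibration('top');np.savez('t3.npz',im=im,d=d,**c)
m=masks(im)['slab'];m[:, :210]=0;m[:,380:]=0;m[300:]=0;m[:130]=0
q=max(cv2.findContours(m,cv2.RETR_EXTERNAL,cv2.CHAIN_APPROX_NONE)[0],key=cv2.contourArea)
r=cv2.minAreaRect(cast(q[:,0],60,c)[:,:2].astype(np.float32));print(r,tocorner(r[0]),tocorner(cv2.boxPoints(r)))
print('jar,beaker top',tocorner(cast([[399,236]],85,c)),tocorner(cast([[404,176]],90,c)))
E
```

```text
tcp_pos: [511.5, -119.5, 147.1]
tcp_pos: [507.6, -117.9, 140.6]
tcp [ 507.6 -117.9  140.6] corner [[-128.8 -183.4]] yaw 40.78 tilt -1.0 F [-0.6  0.3 -0.4] w 50.9 t 7.8
shares [-0.0126  0.4015  0.    ]
((602.290283203125, -133.62066650390625), (109.96100616455078, 67.62420654296875), 83.47498321533203) [[ -32.90699387 -188.46329245]] [[ -66.83896177 -243.36989377]
 [   0.78508014 -243.51743434]
 [   1.02497402 -133.55669112]
 [ -66.59906789 -133.40915055]]
jar,beaker top [[ -72.6576657  -359.14812623]] [[  46.35295162 -352.99865984]]
```

```bash
python3 -m crank '{"linear":[[-0.012,0.4,0],[-0.012,0.4,0],[-0.012,0.4,0],[-0.012,0.4,0],[-0.012,0.4,0],[-0.012,0.4,0]],"angular":[[0,0,-1],[0,0,-1],[0,0,-1],[0,0,-1],[0,0,-1],[0,0,-1]]}' |grep tcp
python3 -m crank '{"linear":[[0,0,0],[0,0,0],[0,0,0],[0,0,0]],"angular":[[0,0,-0.427],[0,0,-0.427],[0,0,-0.427],[0,0,-0.427]]}' |grep tcp
python3 -c "
from h import *
goto(-43,-270,41)"
```

```text
tcp_pos: [582.2, -210.6, 139.7]
tcp_pos: [582.1, -210.3, 140.0]
tcp [ 582.1 -210.3  140. ] corner [[ -44.4 -266.9]] yaw 83.48 tilt -1.0 F [0.4 0.  0.4] w 51.4 t 8.8
shares [-0.0102  0.0047  0.33  ]
```

```bash
python3 -m crank '{"linear":[[-0.012,0.004,0.12],[-0.012,0.004,0.24],[-0.012,0.004,0.31],[-0.012,0.004,0.33],[-0.012,0.004,0.33],[-0.012,0.004,0.33]],"angular":[[0,0,0],[0,0,0],[0,0,0],[0,0,0],[0,0,0],[0,0,0]]}' |grep -E "tcp|wrist"
python3 -m crank '{"linear":[[0.03,0,0],[0.06,0.001,0],[0.09,0.002,0],[0.12,0.003,0],[0.15,0.004,0],[0.18,0.005,0],[0.21,0.005,0],[0.24,0.005,0],[0.27,0.005,0],[0.3,0.006,0],[0.33,0.006,0],[0.36,0.006,0],[0.39,0.007,0],[0.42,0.007,0],[0.42,0.007,0],[0.42,0.007,0]],"angular":[[0,0,0],[0,0,0],[0,0,0],[0,0,0],[0,0,0],[0,0,0],[0,0,0],[0,0,0],[0,0,0],[0,0,0],[0,0,0],[0,0,0],[0,0,0],[0,0,0],[0,0,0],[0,0,0]]}' |grep -E "tcp|wrist"
cat >> h.py <<'E'
def slab(png=None):
    from station import vision
    im,d=vision.get_image('top');c=vision.calibration('top')
    if png: cv2.imwrite(png,im[:,:,::-1])
    m=masks(im)['slab'];m[:, :160]=0;m[:,380:]=0;m[300:]=0;m[:130]=0
    q=max(cv2.findContours(m,cv2.RETR_EXTERNAL,cv2.CHAIN_APPROX_NONE)[0],key=cv2.contourArea)
    r=cv2.minAreaRect(cast(q[:,0],60,c)[:,:2].astype(np.float32));print('slab',r,tocorner(cv2.boxPoints(r)).round(1).tolist())
E
python3 -c "
from h import *
goto(-43,-125,41);slab()"
```

```text
tcp_pos: [584.0, -214.9, 42.5]
wrist_force: [0.8, -0.4, 0.1]
tcp_pos: [598.5, -88.2, 40.1]
wrist_force: [-0.6, 0.8, -1.5]
tcp [598.5 -88.2  40.1] corner [[ -41.7 -143.8]] yaw 83.62 tilt -1.0 F [-0.6  0.8 -1.5] w 51.3 t 11.1
shares [ 0.0626 -0.0042 -0.0029]
slab ((610.02880859375, 29.07516860961914), (27.288604736328125, 91.3771743774414), 71.13803100585938) [[-90.9, -29.4], [-1.7, -49.1], [4.2, -22.5], [-85.0, -2.7]]
```

```bash
python3 -m crank '{"linear":[[0.012,0,0],[0.024,0,0],[0.036,0,0],[0.048,0,0],[0.06,0,0],[0.07,0.001,0],[0.08,0.001,0],[0.09,0.002,0],[0.1,0.002,0],[0.1,0.002,0]],"angular":[[0,0,0],[0,0,0],[0,0,0],[0,0,0],[0,0,0],[0,0,0],[0,0,0],[0,0,0],[0,0,0],[0,0,0]]}' |grep -E "tcp|wrist"
python3 -m crank '{"linear":[[0.01,0,0],[0.02,0,0],[0.03,0,0],[0.04,0.001,0],[0.05,0.001,0],[0.05,0.001,0]],"angular":[[0,0,0],[0,0,0],[0,0,0],[0,0,0],[0,0,0],[0,0,0]]}' |grep -E "tcp|wrist"
python3 - <<'E'
from h import *
from station import vision
goto(-43,-72,41)
im,d=vision.get_image('scene');cv2.imwrite('pics/s4.png',im[100:340,180:560,::-1].repeat(2,0).repeat(2,1))
E
```

```text
tcp_pos: [602.6, -60.4, 40.7]
wrist_force: [-2.7, -5.5, -1.1]
tcp_pos: [604.3, -46.0, 40.7]
wrist_force: [-2.8, -7.0, 0.8]
tcp [604.3 -46.   40.7] corner [[ -40.7 -101.2]] yaw 83.64 tilt -1.0 F [-2.8 -7.   0.8] w 51.3 t 12.7
shares [ 0.0973 -0.0076 -0.0011]
```

View pics/s4.png

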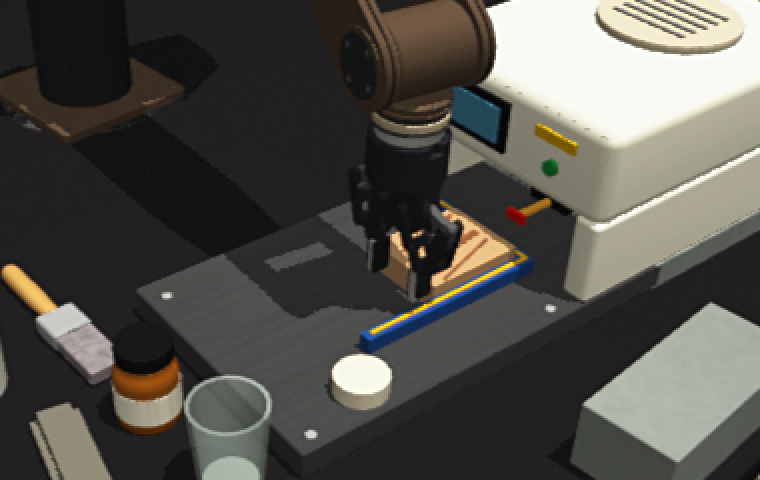

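The crop shows the slab seated in the L-fence corner at about (525,255). The feeler's red tip is ahead at (517,215), and the puck hasn't moved. The carriage is sliding at about 7 N, so I'll keep pushing.

```bash
python3 -m crank '{"linear":[[0.01,0,0],[0.02,0,0],[0.03,0,0],[0.04,0,0],[0.05,0,0],[0.06,0,0],[0.07,0,0],[0.08,0,0],[0.09,0,0],[0.09,0,0]],"angular":[[0,0,0],[0,0,0],[0,0,0],[0,0,0],[0,0,0],[0,0,0],[0,0,0],[0,0,0],[0,0,0],[0,0,0]]}' |grep -E "tcp|wrist"
python3 -m crank '{"linear":[[0.007,0,0],[0.014,0,0],[0.014,0,0]],"angular":[[0,0,0],[0,0,0],[0,0,0]]}' |grep -E "tcp|wrist"
python3 -c "
from h import *
goto(-43,-52,41)"
```

```text
tcp_pos: [607.4, -19.2, 40.8]
wrist_force: [-3.0, -7.8, -1.1]
tcp_pos: [607.9, -15.2, 40.7]
wrist_force: [-4.3, -8.1, -0.2]
tcp [607.9 -15.2  40.7] corner [[-40.6 -70.2]] yaw 83.64 tilt -1.0 F [-4.3 -8.1 -0.2] w 51.3 t 14.1
shares [ 0.0606 -0.0081 -0.001 ]
```

```bash
python3 -m crank '{"linear":[[0.005,0,0],[0.01,0,0],[0.01,0,0]],"angular":[[0,0,0],[0,0,0],[0,0,0]]}' |grep -E "tcp|wrist"
python3 -m crank '{"linear":[[0.005,0,0],[0.01,0,0],[0.01,0,0]],"angular":[[0,0,0],[0,0,0],[0,0,0]]}' |grep -E "tcp|wrist"
```

```text
tcp_pos: [608.2, -12.3, 40.8]
wrist_force: [-3.1, -6.3, -0.1]
tcp_pos: [608.6, -9.4, 40.8]
wrist_force: [-2.4, -7.5, -0.3]
```

```bash
python3 -m crank '{"linear":[[0.005,0,0],[0.01,0,0],[0.01,0,0]],"angular":[[0,0,0],[0,0,0],[0,0,0]]}' |grep -E "tcp|wrist"
```

```text
tcp_pos: [608.9, -6.4, 40.8]
wrist_force: [-3.6, -8.2, 0.9]
```

```bash
python3 -m crank '{"linear":[[0.005,0,0],[0.01,0,0],[0.01,0,0]],"angular":[[0,0,0],[0,0,0],[0,0,0]]}' |grep -E "tcp|wrist"
python3 -m crank '{"linear":[[0.005,0,0],[0.01,0,0],[0.01,0,0]],"angular":[[0,0,0],[0,0,0],[0,0,0]]}' |grep -E "tcp|wrist"
```

```text
tcp_pos: [609.2, -3.5, 40.8]
wrist_force: [-3.1, -8.3, 0.1]
tcp_pos: [609.6, -0.6, 40.8]
wrist_force: [-2.3, -7.9, -0.2]
```

```bash
python3 -m crank '{"linear":[[0.005,0,0],[0.01,0,0],[0.01,0,0]],"angular":[[0,0,0],[0,0,0],[0,0,0]]}' |grep -E "tcp|wrist"
python3 -c "
from h import *
goto(-43,-52,41)"
```

```text
tcp_pos: [609.9, 2.3, 40.8]
wrist_force: [-3.6, -8.9, -0.4]
tcp [609.9   2.3  40.8] corner [[-40.5 -52.5]] yaw 83.64 tilt -1.0 F [-3.6 -8.9 -0.4] w 51.5 t 15.8
shares [ 0.0018 -0.0085 -0.0008]
```

```bash
python3 -m crank '{"linear":[[0.005,0,0],[0.008,0,0],[0.008,0,0]],"angular":[[0,0,0],[0,0,0],[0,0,0]]}' |grep -E "tcp|wrist"
python3 -m crank '{"linear":[[0.005,0,0],[0.008,0,0],[0.008,0,0]],"angular":[[0,0,0],[0,0,0],[0,0,0]]}' |grep -E "tcp|wrist"
```

```text
tcp_pos: [610.2, 4.6, 40.7]
wrist_force: [-3.0, -8.3, 0.2]
tcp_pos: [610.4, 6.1, 40.8]
wrist_force: [-4.6, -12.6, 0.0]
```

```bash
python3 -m crank '{"linear":[[0.005,0,0],[0.008,0,0],[0.008,0,0]],"angular":[[0,0,0],[0,0,0],[0,0,0]]}' |grep -E "tcp|wrist"
```

```text
tcp_pos: [610.4, 6.2, 40.8]
wrist_force: [-4.4, -18.5, -0.5]
```

The firm stop was reached at tcp y = 6.1, where the force rose from 8 to 18 N with no further motion. The depth agrees with the feeler tip I measured. I'll retreat and check.

```bash
python3 -m crank '{"linear":[[-0.01,0,0],[-0.03,0,0],[-0.1,0,0],[-0.25,0,0],[-0.3,0,-0.1],[-0.3,0,-0.25],[-0.3,0,-0.4],[-0.3,0,-0.5],[-0.3,0,-0.5],[-0.3,0,-0.5]],"angular":[[0,0,0],[0,0,0],[0,0,0],[0,0,0],[0,0,0],[0,0,0],[0,0,0],[0,0,0],[0,0,0],[0,0,0]]}' |grep -E "tcp|wrist"
python3 - <<'E'
from h import *
from station import vision
goto(-43,-52,41)
c=vision.calibration('wrist');im,d=vision.get_image('wrist');np.savez('w5.npz',im=im,d=d,**c)
cv2.imwrite('pics/w5.png',im[:,:,::-1])
E
```

```text
tcp_pos: [602.0, -77.6, 192.1]
wrist_force: [-0.9, -0.1, -0.6]
tcp [602.  -77.6 192.1] corner [[ -39.4 -132.9]] yaw 83.62 tilt -1.0 F [-0.9 -0.1 -0.6] w 51.3 t 17.8
shares [ 0.2691 -0.0133  0.5037]
```

View pics/w5.png

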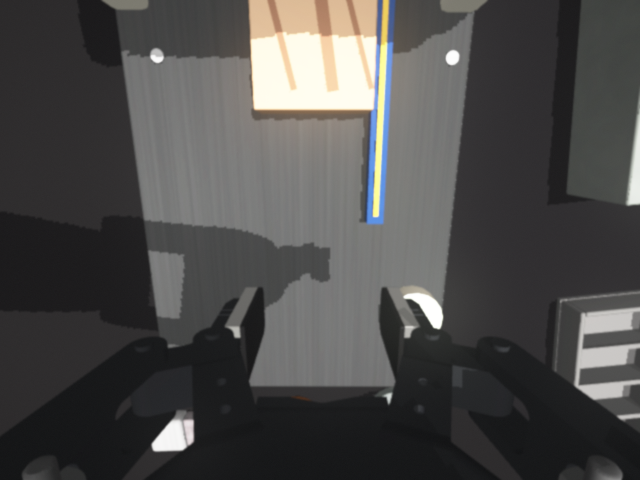

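The wrist view shows the slab at (250–377, 0–110) against the side fence at (370–395, 0–222), and the puck is undisturbed at (425,310). Next I'll check the gap and angle.

Run:
```python
from h import *
c=np.load('w5.npz');im=c['im'];h=cv2.cvtColor(im,cv2.COLOR_RGB2HSV)
fit=lambda p,k:np.polyfit(p[:,1-k],p[:,k],1)
b=masks(im)['blue'];b[:,420:]=0;b[:,:340]=0;b[230:]=0
# slab = brightest non-blue region left of the fence
s=((im[:,:,0]>150)&(im[:,:,0].astype(int)-im[:,:,2]>25)).astype(np.uint8);s[:,:230]=0;s[130:]=0
L=[];Rr=[];F=[];G=[];O=[]
for v in range(12,220,4):
    u=np.nonzero(b[v])[0]
    if len(u): F.append([u.min(),v]);O.append([u.max(),v])
    if v<95:
        q=np.nonzero(s[v,:372])[0]
        if len(q):
            L.append([q.min(),v]); e=q.max(); G.append((int(e),int(u.min()) if len(u) else -1))
Bt=[[u,np.nonzero(s[:,u])[0].max()] for u in range(262,365,6)]
L=tocorner(cast(L,60,c));Bt=tocorner(cast(Bt,60,c));Bt45=Bt
top=tocorner(cast(O,48,c));inn=tocorner(cast(F,48,c))
print('left x=a*y+b',fit(L,0),L[:,0].mean(),'side outer',fit(top,0),top[:,0].mean(),'inner',inn[:,0].round(1))
print('bottom y=a*x+b',fit(Bt,1),Bt[:,1].round(1));print('fence end',tocorner(cast([[376,222]],48,c)));print(G[::3])
r=im[60,362:400];print(r.tolist())
```

```text
left x=a*y+b [ 1.48696352e-02 -8.98515957e+01] -89.84676338691527 side outer [2.28012782e-03 1.31310984e+01] 13.030195990991098 inner [ 3.1  3.3  3.4 11.6 11.7 11.1 10.8  3.5  2.8  3.   3.1  3.2  3.3  3.4
 11.2 11.3  3.   3.2  3.3  3.4  3.5  2.9  3.   0.8  0.1  0.2  0.3  0.5
 -0.2 -0.1  0.  -0.7 -0.5 -0.4 -0.3 -0.2 -0.9 -0.8 -0.6 -0.5 -0.4 -0.3
 -1.  -0.9 -0.8 -0.6 -1.3 -1.2 -1.1 -1. ]
bottom y=a*x+b [ 1.59771652e-03 -3.83586507e+01] [-38.5 -38.5 -38.5 -38.5 -38.5 -38.5 -38.4 -38.4 -38.4 -38.4 -38.4 -38.4
 -38.4 -38.4 -38.4 -38.4 -38.4 -38.4]
fence end [[   7.72479799 -126.63948376]]
[(371, 379), (371, 390), (371, -1), (364, 378), (367, 377), (370, 377), (371, 376)]
[[249, 221, 179], [248, 212, 171], [248, 212, 171], [248, 213, 172], [251, 228, 188], [254, 246, 223], [255, 252, 236], [255, 252, 238], [255, 252, 238], [255, 252, 238], [255, 252, 238], [255, 252, 236], [253, 244, 225], [224, 206, 213], [144, 164, 226], [120, 159, 232], [118, 155, 228], [163, 172, 190], [242, 237, 150], [254, 253, 150], [255, 254, 158], [255, 254, 160], [254, 254, 163], [250, 250, 182], [203, 218, 218], [133, 170, 231], [114, 157, 233], [113, 156, 233], [113, 155, 231], [117, 148, 214], [128, 137, 169], [132, 130, 130], [134, 129, 123], [136, 131, 124], [135, 130, 123], [134, 129, 123], [134, 128, 122], [134, 129, 123]]
```

The check holds up:
- **Side fence:** the slab's left edge to the fence's outer face measures 103 mm, against 104 mm nominal when flush.
- **Squareness:** the slab's -y face is square to the fence within about 0.2°.
- **End fence:** the -y face sits 88 mm from the fence end, against 90 mm nominal. Its lower lip biases that reading low.
- **Depth:** about 163 mm, which matches the feeler tip seen at 152 mm plus its 10 mm travel.

```bash
python3 -c "
from station import job
print(job.hand_in())"
```

```text
the job is handed in; nothing more can be done
None
```

I handed the job in with the slab square in the fence corner, flush to within measurement error (1–2 mm), and pushed with the fence onto the feeler's firm stop at about 163 mm depth. The highest force I read was about 19 N, nothing else on or around the scanner was touched as far as the pictures show, and the run took about 18 s.

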